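Seat the refill cassette in the palette

ROBOT

A 7-joint arm with a two-finger parallel gripper is mounted at the origin on the work surface. World frame = base frame: x ahead of the robot, y to its left, z up, the work surface at z = 0. Lengths are in m, angles in rad, forces in N, time in s.
With the tool pointing down it reaches from about 0.4 to 0.85 m from the base axis. Payload 10.4 kg.
Tool frame: the origin (TCP) lies midway between the tips of the shut fingers; the grasp point (between the pads) lies 19 mm behind it; z points along the fingers, y is the line along which they close (so a half turn about z gives the same grasp; the last joint's range is limited). The gripper opens to 85 mm and grips with 20 to 120 N. Pads are 22 mm wide; open, the fingers measure 114 mm over their backs; the gripper's body (76 mm by 85 mm) begins 54 mm behind the grasp point. The pads swing forward as they close: fully open they stand 13 mm farther back than shut.
Start: joints at [1.221, 0.332, -0.065, 1.46, 0.022, 1.35, -0.088], TCP at [0.201, -0.592, 0.231] pointing down, gripper open.
Joint ranges: [-2.6, 2.6], [-0.5, 2.12], [-1.47, 1.34], [0.16, 2.42], [-1.27, 4.41], [0.06, 2.06], [-2.6, 2.6]. Speed limits (rad/s): [2.22, 2.22, 2.79, 2.79, 3.14, 3.14, 3.14].

INTERFACE

Orientations are given as a unit quaternion [w, x, y, z].
In Python, from station import r gives the robot as it stands.
- The arm moves only by the tool send_path, called after "Request:" as name([rows], argument=value, ...), one row to a line, values as JSON. Schema: {"type":"object","properties":{"moves":{"type":"array","items":{"type":"object","properties":{"rx":{"type":"number"},"ry":{"type":"number"},"rz":{"type":"number"},"x":{"type":"number"},"y":{"type":"number"},"z":{"type":"number"},"finger_gap":{"type":"number"}},"additionalProperties":false,"required":["finger_gap"]},"minItems":1,"maxItems":12},"only":{"type":"string"},"quiet":{"type":"boolean"},"lines":{"type":"string"}},"required":["moves"],"additionalProperties":false}. moves is a list of rows, 1 to 12 of them, each an object with the fields rx, ry, rz (a rotation vector in shares of pi/2 rad (1.0 is pi/2 rad)), x, y, z (the shift in shares of the most that a row can go, 1 being 62.5 mm), finger_gap (the finger opening in m); a field left out counts as zero (the opening has to be given); each row shifts and turns the commanded pose from where the row before left it, along the tool's axes as they then stand; what a row does not reach is not made up. A row lasts 1/8 s, in which the tool goes at most 0.0625 m and 0.188 rad, less where a joint would pass 70% of its speed; a pose out of reach is approached as far as the arm can. The fingers move at their own pace and stop on an object; the grip force is fixed at half the most. Time passes only in rows, so rows that do not move let the fingers close. The tool returns the time, the measured TCP pose, the force, the opening and the grip force at its end. only (a regular expression) keeps the lines of the reply that match it, lines (a string "A,B") keeps lines A to B, and quiet returns only ok. Shift and turn numbers lie between -1 and 1, and a call with a number outside is refused. Input that does not fit is refused with a message, and nothing moves.
- r.state(): the state, without advancing time (a new reading comes with each control period).
- r.grab_frame(name): name is "side" or "top"; returns a dict with "color" (384x512x3 uint8, blue, green, red), "fx", "fy", "cx", "cy" (pixels), "R" (3x3) and "t" (3): a world point X has camera coordinates R X + t. Camera axes: x right, y down, z forward; pixel columns grow to the right and rows downward; lengths in m; the calibration is good to about 2 mm. A picture is of the moment at which its call begins. There is no depth.
- r.job_done(): hands the job in; it is judged then, once.
The state is a dict: "t": time; "joint_positions": joint angles; "qvel": joint speeds; "tau": joint torques, N m; "ee_pos": TCP position; "ee_rot": TCP orientation; "contact_force": force on the tool from outside, world axes, zero at the start; "ft_torque": the same for the moment, N m; "grip_width": finger opening in m; "grasp_force": force on a finger pad.
Only numpy, scipy, OpenCV 4.12 (cv2) and the standard library are available. Lean on these libraries where they do the work, as an engineer would, in place of code of your own. Each camera call takes 0.05 s, during which the arm holds its last target. There are 200 camera calls.

TASK

In the open palette on the vanity, push the thumb rib of the round refill cassette to turn it until the notch in its rim is over the key pin (marked by the gold line on the deck), then press it down until it is fully home, flush with the deck. Only push and press: lift nothing, and leave the lipsticks, the comb and the tray where they are.

Things in the scene. Friction and masses are not known exactly. Their poses are not given: they have to be found in the camera images.
- palette: dark clamshell palette, fixed to the glass, lid open. Base 112 mm (its x) by 168 mm (its y), deck 18 mm high; origin at the centre of the underside, z up. Round well, 80 mm diameter, centred at x 0, y -25 mm. The mirrored lid leans back from the +x edge, rising at 18 degrees to 55 mm high at x +165 mm. Gold latch button on the -x edge, not used.
- well (a point): the well's centre at deck height (18 mm above the glass). The well floor is 8 mm above the glass, so the well is 10 mm deep. A fixed spindle, 10.4 mm across, stands at its centre in the 12 mm bore of the cassette. A round aluminium riser, 48 mm across, carries the cassette 5 mm above the floor; it slides down stiffly (about 4 N) and stays where it is pressed, and has no spring.
- pin (a point): tip of the gold key pin, upright on the well floor, 7 mm diameter with a tapered tip, 4.5 mm tall (tip 12.5 mm above the glass, just under the raised cassette), 32 mm from the well's centre towards the palette's +y. Hidden under the rim until the notch is over it; a gold line 6 by 28 mm on the deck, running radially outward (+y) from the well, marks it.
- cassette: ivory round refill cassette, rose top, 90 g, loose on the spindle (0.8 mm play): 74 mm diameter, 10 mm thick. Origin at the centre of its underside, z up, x towards its notch. At the start underside 13 mm, rim 23 mm above the glass (5 mm proud of the deck); fully home 8 and 18 mm (flush). It sinks only with the notch over the pin. It turns easily both ways and stays where left.
- rib (a point): centre of the top of the cassette's thumb rib, on its axis, 31 mm above the glass at the start, 26 mm when home: the place to press. The ivory rib runs across the cassette along its x, 48 mm long, 8 mm wide, 8 mm high above the rose top. A gold dot on the rib marks the end next to the notch.
- notch (a point): centre of the notch in the cassette's rim, at the underside, 32 mm from its centre along its +x. The notch is 13 mm wide, goes through the full thickness and from 26 mm radius outward to the rim; with the 7 mm pin that leaves 3 mm either side.
- lipstick_a: slim gold aluminium lipstick tube standing upright with a dark red band, 19 mm diameter, 70 mm tall, loose, 35 g; origin at the centre of its foot. Leave it alone.
- lipstick_b: slim gold aluminium lipstick tube standing upright with a black band, 19 mm diameter, 70 mm tall, loose, 35 g; origin at the centre of its foot. Leave it alone.
- comb: tortoiseshell acetate comb, 150 by 34 by 5 mm, lying in the tray, loose; origin at the centre of its underside, x along it. Leave it alone.
- tray: white ceramic tray, 180 mm (its x) by 100 mm (its y), raised edge 14 mm high, loose, 450 g; origin at the centre of its underside. Leave it alone.

How it is judged:
At the end, for the whole second after the job is handed in: The cassette lies at rest fully home: its underside less than 9.2 mm above the palette's underside (home is 8 mm), level within 0.03 rad, its notch within 4.5 mm of the pin; lipsticks, comb and tray are within 15 mm of where they stood and not tipped (0.3 rad) (horizontal distance between notch and pin below 0.0045 m and z of cassette in the frame of palette below 0.0092 m and angle between cassette's own z axis and vertical below 0.03 rad and linear speed of cassette below 0.01 m/s and not (distance of lipstick_a from where it was at the start of the episode above 0.015 m or angle between lipstick_a's own z axis and vertical above 0.3 rad) and not (distance of lipstick_b from where it was at the start of the episode above 0.015 m or angle between lipstick_b's own z axis and vertical above 0.3 rad) and not (distance of comb from where it was at the start of the episode above 0.015 m or angle between comb's own z axis and vertical above 0.3 rad) and not (distance of tray from where it was at the start of the episode above 0.015 m or angle between tray's own z axis and vertical above 0.3 rad)); the robot touches nothing.
It fails at once if the cassette is lifted out of its well (z of cassette in the frame of palette above 0.02 m).
It fails at once if the red-banded lipstick is shifted, tipped or picked up (distance of lipstick_a from where it was at the start of the episode above 0.015 m or angle between lipstick_a's own z axis and vertical above 0.3 rad).
It fails at once if the black-banded lipstick is shifted, tipped or picked up (distance of lipstick_b from where it was at the start of the episode above 0.015 m or angle between lipstick_b's own z axis and vertical above 0.3 rad).
It fails at once if the comb is shifted, tipped or picked up (distance of comb from where it was at the start of the episode above 0.015 m or angle between comb's own z axis and vertical above 0.3 rad).
It fails at once if the tray is shifted, tipped or picked up (distance of tray from where it was at the start of the episode above 0.015 m or angle between tray's own z axis and vertical above 0.3 rad).
It also fails if it takes over 72 s, if anything falls off the work surface, if the arm or the gripper's body presses on something with over 40 N, if the wrist force passes 120 N, or if a joint passes its speed limit or range.

## Working session

There is one attempt and no reset: what is moved stays moved. The work goes in short steps, Python scripts to look and compute and a tool call to move; the robot and the scene stay as the last step left them, time stands still between calls to the robot, and variables do not carry over. Pictures are saved under pics/ and viewed, at most 10 in all, crops included, and the job is handed in when it is done.

```bash
ls; mkdir -p pics
```

Run:
```python
from station import r
import cv2,numpy as np
s=r.state();print(s['t'],s['ee_pos'],s['ee_rot'],s['grip_width'])
for n in('side','top'):
    f=r.grab_frame(n);cv2.imwrite(f'pics/{n}0.png',f['color']);print(n,f['fx'],f['cx'],f['cy'],np.round(f['R'],4).tolist(),f['t'])
```

```text
pics
station.py
0.0 [ 0.20048308 -0.59155898  0.23049897] [-7.15630665e-04  9.86678643e-01  1.62679792e-01 -1.66526494e-04] 0.08544023943601128
side 346.86679426385535 254.8756670623843 193.24353983981737 [[0.9276, -0.3731, 0.0172], [-0.2192, -0.5813, -0.7836], [0.3024, 0.7231, -0.6211]] [-0.45284452  0.20608617  0.50565506]
top 448.0583404962499 254.11505134364077 191.94391442299673 [[0.0057, -0.9999, 0.012], [-0.9962, -0.0068, -0.0874], [0.0874, -0.0115, -0.9961]] [0.05733233 0.55048914 0.78531272]
```

View pics/top0.png

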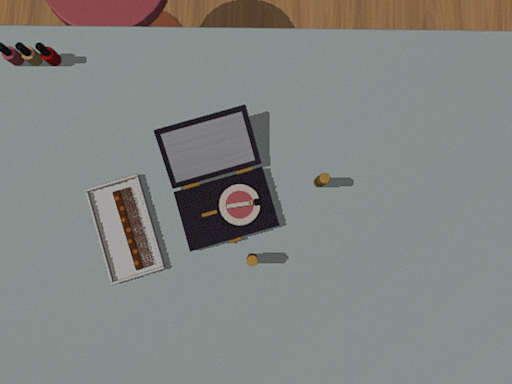

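View pics/side0.png

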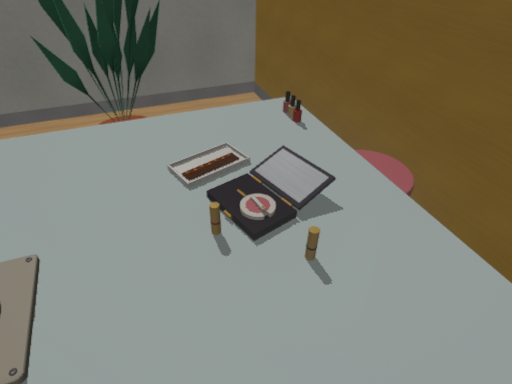

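The top view shows the palette at about (227,208), the cassette at (240,205) with its notch to the right at (257,202), and the gold pin line at (209,213). The lipsticks are at (252,260) and (323,180). The cassette needs about a half turn.

Create h.py:
```python
from station import r
import cv2,numpy as np
def ray(f,u,v,z):
    d=np.array([(u-f['cx'])/f['fx'],(v-f['cy'])/f['fy'],1.]);R=np.array(f['R']);C=-R.T@np.array(f['t']);d=R.T@d
    return (C+d*(z-C[2])/d[2])
def proj(f,X):
    c=np.array(f['R'])@X+np.array(f['t']);return np.array([f['fx']*c[0]/c[2]+f['cx'],f['fy']*c[1]/c[2]+f['cy']])
def crop(f,x0,y0,w,h,k,name): cv2.imwrite(name,cv2.resize(f['color'][y0:y0+h,x0:x0+w],None,fx=k,fy=k,interpolation=cv2.INTER_CUBIC))
def blobs(f,m,z,amin,name):
    n,l,st,c=cv2.connectedComponentsWithStats(m.astype(np.uint8))
    for i in range(1,n):
        if st[i,4]>=amin: print(name,st[i,4],c[i].round(1),st[i,:4],ray(f,*c[i],z).round(4))
```

Run:
```python
from h import *
f=r.grab_frame('top');crop(f,150,150,190,130,4,'pics/c1.png')
h=cv2.cvtColor(f['color'],cv2.COLOR_BGR2HSV).astype(int);H,S,V=h[...,0],h[...,1],h[...,2]
roi=np.zeros(H.shape,bool);roi[165:280,170:345]=1
blobs(f,roi&(H>10)&(H<30)&(S>120)&(V>90),.018,5,'gold')
blobs(f,roi&((H<8)|(H>165))&(S>50)&(V>110),.023,10,'rose')
m=np.zeros(H.shape,bool);m[180:232,213:268]=1
m&=(V>100)
blobs(f,m,.023,100,'cassette')
p=np.argwhere(m)[:,::-1].astype(np.float32);print(cv2.minEnclosingCircle(p))
(c,rad)=cv2.minEnclosingCircle(p);print(ray(f,*c,.023))
d=((V<60)&roi).astype(np.uint8);d[:188]=0
rr=cv2.minAreaRect(np.argwhere(d)[:,::-1].astype(np.float32));print(rr,[ray(f,*q,.018).round(4) for q in cv2.boxPoints(rr)])
```

```text
gold 58 [243.5 170. ] [236 167  16   7] [0.5907 0.0803 0.018 ]
gold 95 [323.4 178.2] [317 173  13  11] [ 0.5768 -0.0657  0.018 ]
gold 59 [190.7 185.2] [183 182  16   7] [0.5622 0.1761 0.018 ]
gold 55 [209.  213.1] [202 210  15   7] [0.5117 0.1421 0.018 ]
gold 34 [235.3 239.4] [229 237  13   6] [0.4646 0.0941 0.018 ]
gold 90 [251.9 259.9] [247 255  11  11] [0.4282 0.064  0.018 ]
rose 503 [239.2 204.3] [226 190  28  29] [0.5277 0.0876 0.023 ]
cassette 1310 [238.6 204.3] [219 184  41  42] [0.5276 0.0887 0.023 ]
((245.5, 205.5), 33.3542594909668)
[0.52555486 0.07616083 0.023     ]
((226.0, 221.5), (67.0, 104.0), 90.0) [array([0.5568, 0.2063, 0.018 ]), array([0.5581, 0.0173, 0.018 ]), array([0.4371, 0.0171, 0.018 ]), array([0.4362, 0.2037, 0.018 ])]
```

View pics/c1.png

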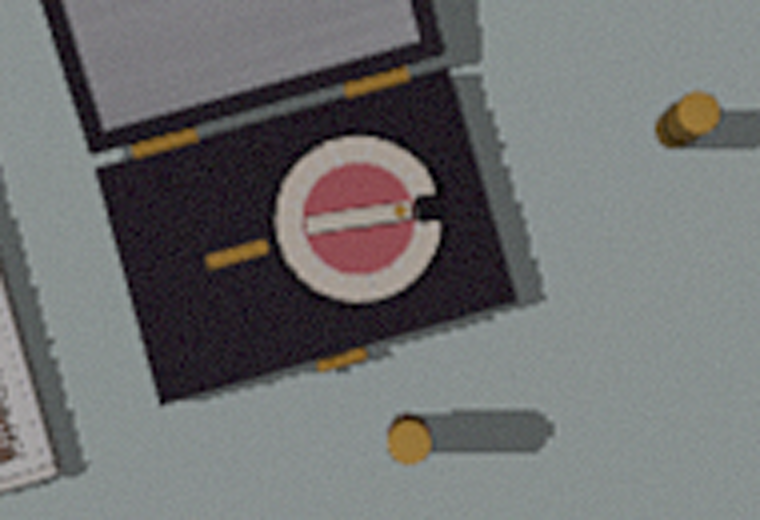

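The crop confirms the notch is on the right of the cassette and the gold dot is next to it. The rim circle is centred at about pixel (239.1,204.4). The line's distance from the well's centre (57 mm) and its direction (106.5°) agree with the hinges. Next I measure the rib angle, cross-check the centre in the side view, and work out the tool-axis move.

Create m.py:
```python
from h import *
from scipy.spatial.transform import Rotation as Ro
def meas(zr=.023,zrib=.031,show=True):
    f=r.grab_frame('top');h=cv2.cvtColor(f['color'],cv2.COLOR_BGR2HSV).astype(int);S,V=h[...,1],h[...,2]
    box=np.zeros(S.shape,bool);box[180:232,216:264]=1
    m=(box&(V>100)).astype(np.uint8)
    n,l,st,c=cv2.connectedComponentsWithStats(m);i=1+np.argmax(st[1:,4])
    hull=cv2.convexHull(np.argwhere(l==i)[:,::-1].astype(np.int32));(e,ax,_)=cv2.fitEllipse(hull)
    C=ray(f,*e,zr)
    yy,xx=np.mgrid[:384,:512];rib=(V>100)&(S<60)&(np.hypot(xx-e[0],yy-e[1])<13.5)
    p=np.argwhere(rib)[:,::-1];W=np.array([ray(f,*q,zrib)[:2] for q in p])
    w,v=np.linalg.eigh(np.cov(W.T));a=np.degrees(np.arctan2(v[1,1],v[0,1]))
    # notch: dark pixels on annulus 26..36 mm
    D=(box&(V<70));q=np.argwhere(D)[:,::-1];Q=np.array([ray(f,*k,zr)[:2] for k in q])-C[:2];rr=np.hypot(*Q.T);k=(rr>27)&(rr<34.5)
    nd=Q[k].mean(0) if k.any() else np.zeros(2)
    print('centre',C.round(4),'ell px',np.round(e,1),np.round(ax,1),'rib ctr',W.mean(0).round(4),'ang',a.round(1),'std',np.sqrt(w).round(4),'notch ang',np.degrees(np.arctan2(nd[1],nd[0])).round(1),k.sum())
    return f,C
```

Run:
```python
from m import *
f,C=meas()
g=r.grab_frame('side');h=cv2.cvtColor(g['color'],cv2.COLOR_BGR2HSV).astype(int)
u=proj(g,C);print('side proj',u)
m=np.zeros(h.shape[:2],bool);x,y=u.round().astype(int);m[y-18:y+22,x-25:x+25]=1
ro=m&((h[...,0]<8)|(h[...,0]>165))&(h[...,1]>60)&(h[...,2]>110);blobs(g,ro,.023,10,'rose side')
hull=cv2.convexHull(np.argwhere(ro)[:,::-1].astype(np.int32));e=cv2.fitEllipse(hull);print(e,ray(g,*e[0],.023))
s=r.state();q=s['ee_rot'];R=Ro.from_quat([q[1],q[2],q[3],q[0]])
print('tool delta',R.inv().apply(np.array([C[0],C[1],.13])-s['ee_pos']),'x axis',R.apply([1,0,0]))
```

```text
centre [0.5277 0.0879 0.023 ] ell px [239.  204.3] [41.2 41.4] rib ctr [0.5274 0.0888] ang 99.0 std [0.0025 0.0132] notch ang 0.0 0
side proj [256.93411134 203.58598768]
rose side 90 [264.  202.4] [256 197  14  14] [0.5428 0.0863 0.023 ]
rose side 123 [252.2 206.3] [246 199  16  14] [0.5153 0.0834 0.023 ]
((257.4296875, 204.40797424316406), (15.273188591003418, 23.914112091064453), 90.48432159423828) [0.52761746 0.0850782  0.023     ]
tool delta [ 0.52794089 -0.53863264  0.10125759] x axis [ 9.47074530e-01  3.21013757e-01 -3.83869817e-05]
```

The rows are not in the units I measure in: shifts go in shares of 62.5 mm and turns go in shares of pi/2 rad. I convert before sending: -0.041 m is -0.656, 0.04 m is 0.64.

Request:
send_path([
  {"x": 0.64, "y": -0.656, "finger_gap": 0.03},
  {"x": 0.64, "y": -0.656, "finger_gap": 0.03},
  {"x": 0.64, "y": -0.656, "finger_gap": 0.03},
  {"x": 0.64, "y": -0.656, "finger_gap": 0.03},
  {"x": 0.64, "y": -0.656, "finger_gap": 0.03},
  {"x": 0.64, "y": -0.656, "finger_gap": 0.03},
  {"x": 0.64, "y": -0.656, "finger_gap": 0.03},
  {"x": 0.64, "y": -0.656, "finger_gap": 0.03},
  {"x": 0.64, "y": -0.656, "finger_gap": 0.03},
  {"x": 0.64, "y": -0.656, "finger_gap": 0.03},
  {"x": 0.64, "y": -0.656, "finger_gap": 0.03},
  {"x": 0.64, "y": -0.656, "finger_gap": 0.03},
])

```text
t: 1.75
ee_pos: [0.4979, 0.0296, 0.2316]
ee_rot: [0.0, 0.987, 0.162, 0.0]
contact_force: [0.1, -1.0, 0.2]
grip_width: 0.0304
grasp_force: 0.0
```

Request:
send_path([
  {"rz": -0.1146, "finger_gap": 0.03},
  {"rz": -0.1146, "finger_gap": 0.03},
  {"rz": -0.1146, "finger_gap": 0.03},
  {"rz": -0.1146, "finger_gap": 0.03},
  {"rz": -0.1146, "finger_gap": 0.03},
  {"rz": -0.1146, "finger_gap": 0.03},
  {"rz": -0.1146, "finger_gap": 0.03},
  {"rz": -0.0891, "finger_gap": 0.03},
  {"finger_gap": 0.03},
])

```text
t: 2.88
ee_pos: [0.4973, 0.028, 0.2313]
ee_rot: [0.0, 0.65, 0.76, -0.0]
contact_force: [0.1, -0.0, -0.4]
grip_width: 0.03
grasp_force: 0.0
```

Create d.py:
```python
from m import *
import sys
s=r.state();q=s['ee_rot'];R=Ro.from_quat([q[1],q[2],q[3],q[0]])
T=np.array([float(x) for x in sys.argv[1:4]]);x=R.apply([1,0,0])
print('t',s['t'],'delta tool',R.inv().apply(T-s['ee_pos']).round(4),'xang',np.degrees(np.arctan2(x[1],x[0])).round(1),'z',R.apply([0,0,1]).round(3),'q',np.round(s['joint_positions'],2),'w',s['grip_width'])
```

```bash
python3 d.py .5277 .087 .08
```

```text
t 2.875 delta tool [0.0536 0.0392 0.1513] xang 98.9 z [ 0. -0. -1.] q [ 0.62  0.12 -0.82  1.75  0.09  1.31 -0.06] w 0.029994892316903374
```

Scaled: 0.046 m is 0.736, 0.045 m is 0.72.

Request:
send_path([
  {"x": 0.4288, "y": 0.3136, "z": 0.48, "finger_gap": 0.018},
  {"x": 0.4288, "y": 0.3136, "z": 0.48, "finger_gap": 0.018},
  {"z": 0.72, "finger_gap": 0.018},
  {"z": 0.736, "finger_gap": 0.018},
  {"finger_gap": 0.018},
])

```text
t: 3.5
ee_pos: [0.5255, 0.0867, 0.0777]
ee_rot: [-0.002, 0.651, 0.759, -0.002]
contact_force: [-0.2, 0.5, 0.6]
grip_width: 0.0177
grasp_force: 0.0
```

```bash
python3 d.py .5277 .087 .026;python3 - <<'E'
from h import *
f=r.grab_frame('side');crop(f,190,120,130,110,6,'pics/s2.png')
E
```

```text
t 3.5 delta tool [-0.0001  0.0026  0.0517] xang 98.8 z [-0.006 -0.    -1.   ] q [ 0.44  0.39 -0.8   1.84  0.32  1.05 -0.34] w 0.017678573891569353
```

View pics/s2.png

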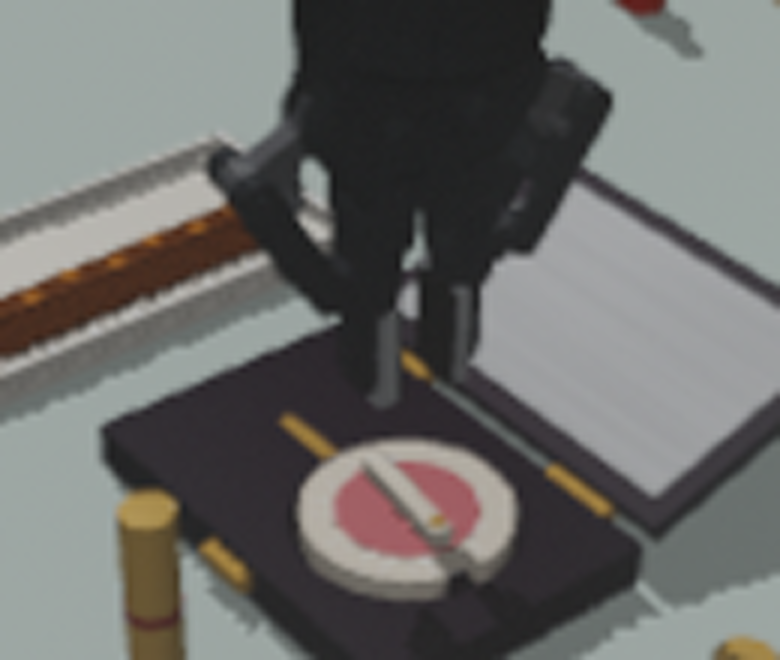

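The side view shows the fingers straddling above, lined up with the rib, with the red lipstick well clear. Now I lower them over the rib.

Scaled: 0.02 m is 0.32, 0.006 m is 0.096.

Request:
send_path([
  {"y": 0.0384, "z": 0.32, "finger_gap": 0.018},
  {"z": 0.32, "finger_gap": 0.018},
  {"z": 0.096, "finger_gap": 0.018},
  {"z": 0.064, "finger_gap": 0.018},
  {"finger_gap": 0.018},
])

```text
t: 4.18
ee_pos: [0.5302, 0.0876, 0.0304]
ee_rot: [0.0, 0.65, 0.76, 0.0]
contact_force: [-0.4, -0.2, -0.3]
grip_width: 0.0178
grasp_force: 0.0
```

```bash
python3 d.py .5277 .087 .026;python3 - <<'E'
from h import *
f=r.grab_frame('side');crop(f,210,150,100,85,7,'pics/s3.png')
E
```

```text
t 4.175 delta tool [-0.0002 -0.0025  0.0044] xang 98.9 z [ 0. -0. -1.] q [ 0.4   0.47 -0.77  1.86  0.39  0.97 -0.38] w 0.017767310099819092
```

View pics/s3.png

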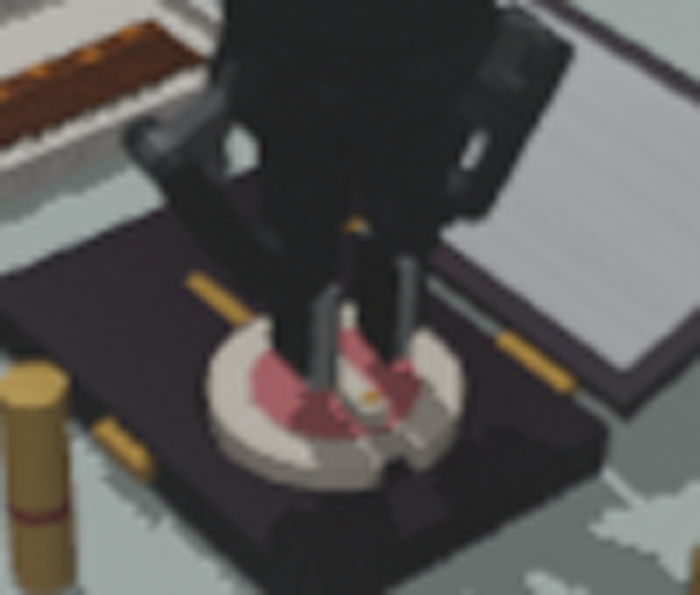

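The fingers straddle the rib, one on each side, and nothing is touching. I go 4 mm deeper, narrow the opening and turn clockwise for the first half.

Scaled: -0.0025 m is -0.04, 0.002 m is 0.032.

Request:
send_path([
  {"y": -0.04, "z": 0.04, "finger_gap": 0.018},
  {"z": 0.032, "finger_gap": 0.013},
  {"finger_gap": 0.012},
  {"finger_gap": 0.012},
])

```text
t: 4.72
ee_pos: [0.5277, 0.0871, 0.0259]
ee_rot: [0.0, 0.65, 0.76, 0.0]
contact_force: [-0.0, -0.4, 0.4]
grip_width: 0.0122
grasp_force: 0.0
```

Request:
send_path([
  {"rz": 0.1082, "finger_gap": 0.012},
  {"rz": 0.1082, "finger_gap": 0.012},
  {"rz": 0.1082, "finger_gap": 0.012},
  {"rz": 0.1082, "finger_gap": 0.012},
  {"rz": 0.1082, "finger_gap": 0.012},
  {"rz": 0.1082, "finger_gap": 0.012},
  {"rz": 0.1082, "finger_gap": 0.012},
  {"rz": 0.1082, "finger_gap": 0.012},
  {"rz": 0.1082, "finger_gap": 0.012},
  {"rz": 0.0637, "finger_gap": 0.012},
  {"finger_gap": 0.012},
])

```text
t: 6.1
ee_pos: [0.5277, 0.0873, 0.0259]
ee_rot: [0.0, 0.999, 0.049, 0.0]
contact_force: [-0.4, -0.2, -0.1]
grip_width: 0.0119
grasp_force: 0.0
```

```bash
python3 d.py .5277 .087 .026
```

```text
t 6.1 delta tool [-0.      0.0003 -0.0001] xang 5.6 z [ 0. -0. -1.] q [ 0.15  0.39 -0.46  1.89  0.22  0.91 -1.89] w 0.011853725958804788
```

Scaled: -0.03 m is -0.48, -0.18 rad is -0.1146.

Request:
send_path([
  {"finger_gap": 0.018},
  {"z": -0.48, "finger_gap": 0.018},
  {"z": -0.48, "finger_gap": 0.018},
  {"rz": -0.1146, "finger_gap": 0.018},
  {"rz": -0.1146, "finger_gap": 0.018},
  {"rz": -0.1146, "finger_gap": 0.018},
  {"rz": -0.1146, "finger_gap": 0.018},
  {"rz": -0.1146, "finger_gap": 0.018},
  {"rz": -0.1146, "finger_gap": 0.018},
  {"rz": -0.1146, "finger_gap": 0.018},
  {"rz": -0.1146, "finger_gap": 0.018},
  {"rz": -0.1146, "finger_gap": 0.018},
])

```text
t: 7.6
ee_pos: [0.5277, 0.087, 0.0858]
ee_rot: [0.0, 0.651, 0.759, 0.0]
contact_force: [0.1, -0.0, -0.8]
grip_width: 0.0181
grasp_force: 0.0
```

Request:
send_path([
  {"rz": -0.1146, "finger_gap": 0.018},
  {"rz": -0.1146, "finger_gap": 0.018},
  {"rz": -0.1146, "finger_gap": 0.018},
  {"rz": -0.1146, "finger_gap": 0.018},
  {"rz": -0.1146, "finger_gap": 0.018},
  {"rz": -0.1146, "finger_gap": 0.018},
  {"rz": -0.1146, "finger_gap": 0.018},
  {"rz": -0.0764, "finger_gap": 0.018},
  {"finger_gap": 0.018},
])

```text
t: 8.72
ee_pos: [0.5277, 0.087, 0.0858]
ee_rot: [-0.0, 0.022, 1.0, 0.0]
contact_force: [-0.5, -1.0, 0.1]
grip_width: 0.0178
grasp_force: 0.0
```

```bash
python3 d.py .5277 .087 .026;python3 - <<'E'
from h import *
f=r.grab_frame('side');crop(f,210,150,100,85,7,'pics/s4.png')
E
```

```text
t 8.725 delta tool [-0.      0.      0.0598] xang 177.4 z [-0.  0. -1.] q [ 0.58  0.45 -0.98  1.83  0.42  1.09  0.96] w 0.017793707174229557
```

View pics/s4.png

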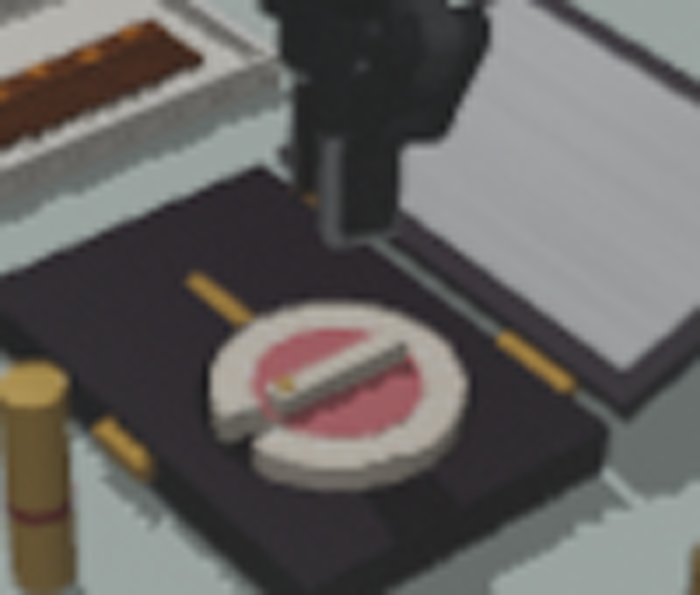

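The cassette has turned about 80°. The dot end of the rib is now at crop (283,386) and the other end at (400,345), with the notch facing the robot. I compute the rib's angle from these.

Run:
```python
from h import *
f=r.grab_frame('side')
a=ray(f,210+275/7,150+391/7,.031);b=ray(f,210+402/7,150+346/7,.031);d=a-b;print(a,b,np.hypot(*d[:2]),np.degrees(np.arctan2(d[1],d[0])))
# rib top fit
h=cv2.cvtColor(f['color'],cv2.COLOR_BGR2HSV).astype(int)
yy,xx=np.mgrid[:384,:512];el=((xx-257.4)/11)**2+((yy-204.5)/6.8)**2<1
m=el&(h[...,1]<60)&(h[...,2]>100);p=np.argwhere(m)[:,::-1];W=np.array([ray(f,*q,.031)[:2] for q in p]);w,v=np.linalg.eigh(np.cov(W.T));print(len(p),W.mean(0),np.degrees(np.arctan2(v[1,1],v[0,1])),np.sqrt(w))
```

```text
[0.50688116 0.07801769 0.031     ] [0.54910273 0.08376703 0.031     ] 0.042611216121563295 -172.24568931677103
61 [0.52453861 0.08170754] -165.54148378447795 [0.00352228 0.01214519]
```

Scaled: 0.03 m is 0.48, 0.0095 m is 0.152, -0.14 rad is -0.0891.

Request:
send_path([
  {"rz": -0.0891, "finger_gap": 0.018},
  {"rz": -0.0828, "finger_gap": 0.018},
  {"z": 0.48, "finger_gap": 0.018},
  {"z": 0.32, "finger_gap": 0.018},
  {"z": 0.152, "finger_gap": 0.018},
  {"finger_gap": 0.014},
  {"finger_gap": 0.01},
  {"finger_gap": 0.01},
])

```text
t: 9.82
ee_pos: [0.5281, 0.0872, 0.027]
ee_rot: [0.001, -0.112, 0.994, -0.0]
contact_force: [0.1, 0.2, -0.3]
grip_width: 0.01
grasp_force: 0.0
```

```bash
python3 d.py .5277 .087 .026
```

```text
t 9.825 delta tool [ 0.0004 -0.0001  0.001 ] xang -167.1 z [ 0.001 -0.    -1.   ] q [ 0.56  0.55 -0.97  1.87  0.54  1.01  1.15] w 0.0099825952031701
```

Aligned with the rib at 12.9°. Now I turn clockwise by 91.4° (1.595 rad).

Scaled: 0.16 rad is 0.1019.

Request:
send_path([
  {"rz": 0.1019, "finger_gap": 0.01},
  {"rz": 0.1019, "finger_gap": 0.01},
  {"rz": 0.1019, "finger_gap": 0.01},
  {"rz": 0.1019, "finger_gap": 0.01},
  {"rz": 0.1019, "finger_gap": 0.01},
  {"rz": 0.1019, "finger_gap": 0.01},
  {"rz": 0.1019, "finger_gap": 0.01},
  {"rz": 0.1019, "finger_gap": 0.01},
  {"rz": 0.1019, "finger_gap": 0.01},
  {"rz": 0.0987, "finger_gap": 0.01},
  {"finger_gap": 0.01},
])

```text
t: 11.2
ee_pos: [0.5278, 0.0873, 0.0268]
ee_rot: [0.0, 0.632, 0.775, 0.0]
contact_force: [0.1, -0.1, 0.2]
grip_width: 0.0101
grasp_force: 0.0
```

```bash
python3 d.py .5277 .087 .026
```

```text
t 11.2 delta tool [-0.0002 -0.0002  0.0008] xang 101.6 z [ 0.001 -0.    -1.   ] q [ 0.32  0.44 -0.66  1.88  0.33  0.94 -0.3 ] w 0.010061643634129886
```

Request:
send_path([
  {"finger_gap": 0.015},
  {"z": -0.64, "finger_gap": 0.018},
  {"z": -0.64, "finger_gap": 0.018},
  {"x": 0.96, "z": -0.32, "finger_gap": 0.018},
  {"x": 0.96, "finger_gap": 0.018},
  {"x": 0.96, "finger_gap": 0.018},
  {"finger_gap": 0.018},
])

```text
t: 12.08
ee_pos: [0.4893, 0.2686, 0.1266]
ee_rot: [-0.001, 0.628, 0.778, 0.001]
contact_force: [0.6, -0.6, 0.3]
grip_width: 0.0179
grasp_force: 0.0
```

```bash
python3 - <<'E'
from m import *
f,C=meas();crop(f,180,160,110,90,7,'pics/c5.png')
E
```

```text
centre [0.5291 0.0875 0.023 ] ell px [239.2 203.5] [40.6 41. ] rib ctr [0.529  0.0852] ang 106.8 std [0.0023 0.0127] notch ang 0.0 0
```

View pics/c5.png

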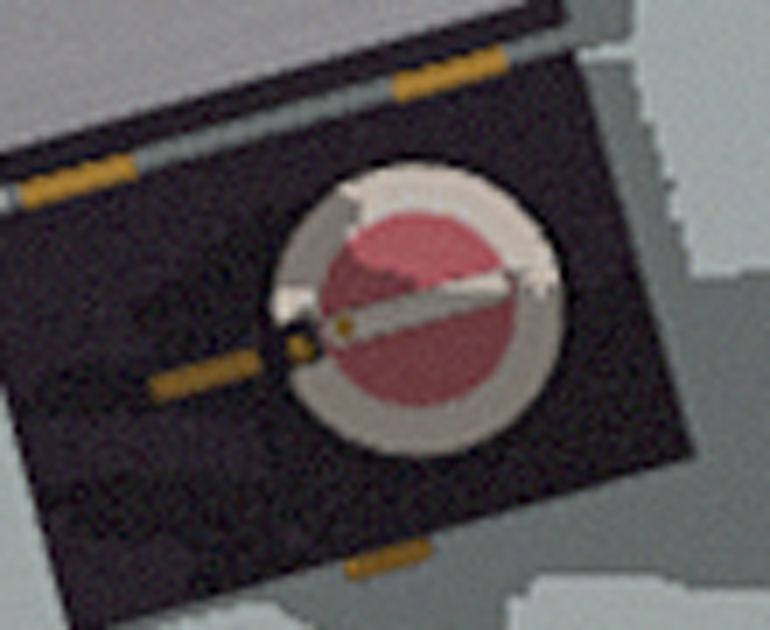

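The pin is visible inside the notch at (301,348), and the rib is at 106.8° against a target of 106.5°. I go back over the axis with the fingers shut and press.

Scaled: -0.06 m is -0.96, 0.04 m is 0.64.

Request:
send_path([
  {"x": -0.96, "finger_gap": 0},
  {"x": -0.96, "finger_gap": 0},
  {"x": -0.96, "z": 0.32, "finger_gap": 0},
  {"z": 0.64, "finger_gap": 0},
  {"z": 0.32, "finger_gap": 0},
  {"finger_gap": 0},
])

```text
t: 12.88
ee_pos: [0.5267, 0.0873, 0.0454]
ee_rot: [-0.001, 0.632, 0.775, -0.001]
contact_force: [-0.5, 0.7, -0.1]
grip_width: -0.0001
grasp_force: 0.0
```

```bash
python3 d.py .5277 .087 .032
```

```text
t 12.875 delta tool [-0.0005  0.001   0.0134] xang 101.6 z [-0.002  0.    -1.   ] q [ 0.34  0.41 -0.69  1.86  0.31  0.98 -0.28] w -6.476409628379649e-05
```

Scaled: 0.0125 m is 0.2, 0.002 m is 0.032.

Request:
send_path([
  {"y": 0.0096, "z": 0.2, "finger_gap": 0},
  {"z": 0.032, "finger_gap": 0},
  {"z": 0.024, "finger_gap": 0},
  {"z": 0.024, "finger_gap": 0},
  {"z": 0.024, "finger_gap": 0},
  {"finger_gap": 0},
])

```text
t: 13.62
ee_pos: [0.5284, 0.0875, 0.0274]
ee_rot: [0.0, 0.633, 0.775, 0.0]
contact_force: [0.3, 1.0, 1.3]
grip_width: 0.0
grasp_force: 0.9
```

```bash
python3 d.py .5277 .087 .026
```

```text
t 13.625 delta tool [-0.0003 -0.0008  0.0014] xang 101.5 z [ 0.001  0.    -1.   ] q [ 0.32  0.44 -0.67  1.87  0.33  0.94 -0.3 ] w 3.0064263767270777e-05
```

It is sinking (tip at 27.4 mm). I press on until the force rises.

Scaled: 0.001 m is 0.016.

Request:
send_path([
  {"z": 0.016, "finger_gap": 0},
  {"z": 0.016, "finger_gap": 0},
  {"z": 0.016, "finger_gap": 0},
  {"finger_gap": 0},
  {"finger_gap": 0},
])

```text
t: 14.25
ee_pos: [0.5285, 0.0875, 0.026]
ee_rot: [0.001, 0.633, 0.775, -0.0]
contact_force: [-9.4, 0.0, 24.4]
grip_width: -0.0003
grasp_force: 12.5
```

It stopped at 26.0 mm with 24 N, so it has bottomed out at the home height. I back off and check.

Scaled: 0.06 m is 0.96, -0.04 m is -0.64.

Request:
send_path([
  {"z": -0.032, "finger_gap": 0},
  {"z": -0.48, "finger_gap": 0},
  {"z": -0.64, "finger_gap": 0},
  {"x": 0.96, "z": -0.64, "finger_gap": 0},
  {"x": 0.96, "finger_gap": 0},
  {"x": 0.96, "finger_gap": 0},
  {"finger_gap": 0},
  {"finger_gap": 0},
])

```text
t: 15.25
ee_pos: [0.4939, 0.2552, 0.1305]
ee_rot: [0.0, 0.633, 0.774, -0.0]
contact_force: [0.3, -1.0, -0.3]
grip_width: -0.0
grasp_force: 0.0
```

```bash
python3 - <<'E'
from m import *
f,C=meas(.018,.026)
g=r.grab_frame('side');a=cv2.resize(f['color'][160:250,180:290],None,fx=3.6,fy=3.6,interpolation=2);b=cv2.resize(g['color'][150:240,200:310],None,fx=3.6,fy=3.6,interpolation=2);cv2.imwrite('pics/e6.png',np.hstack([a,b]))
E
```

```text
centre [0.5289 0.0873 0.018 ] ell px [239.4 203.8] [40.1 40.8] rib ctr [0.5289 0.0856] ang 106.1 std [0.0024 0.0126] notch ang 0.0 0
```

View pics/e6.png

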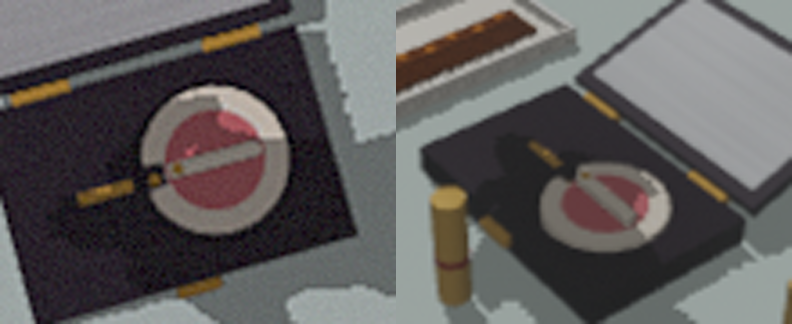

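Both views show the cassette flush with the deck with the pin in the notch. The lipsticks, tray and comb have not moved, and the arm is clear.

```bash
python3 -c "
from station import r
print(r.job_done())"
```

```text
the job is handed in; nothing more can be done
None
```

I turned the cassette to put its notch over the pin, pressed it home flush with the deck, and handed the job in at about 15 s; the last pictures show nothing else moved, but the hand-in returned no verdict.

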